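Set the batch marker to 4-2-7 and stamp the tag

ROBOT

A 6-joint arm with a two-finger parallel gripper is mounted at the origin on a cart in front of the work surface, level with it; the furniture and walls round the work are solid. World frame = base frame: x ahead of the robot, y to its left, z up, the work surface at z = 0. Lengths are in m, angles in rad, forces in N, time in s.
With the tool pointing down it reaches from about 0.25 to 0.775 m from the base axis. Payload 4 kg.
Tool frame: the origin (TCP) lies at the very end of the fingers, on their centre line; the grasp point (between the pads) lies tcp_to_grasp behind it (tcp_to_grasp is the distance from the TCP to the grasp point, in m); z points along the fingers, y is the direction in which the jaws open and shut (so a half turn about z gives the same grasp; the last joint's range is limited). The gripper opens to 94 mm and grips with 3 to 60 N. Pads are 16 mm wide; open, the fingers measure 119 mm over their backs; the gripper's body (75 mm by 177 mm) begins 78 mm behind the grasp point.
Start: joints at [-0.103, 0.087, 1.371, -0, 1.684, -0.103], TCP at [0.55, -0, 0.206] pointing down, gripper open.
Joint ranges: [-3.1, 3.1], [-0.76, 2.03], [0.27, 2.55], [-1.08, 4.22], [0.17, 2.65], [-2.57, 2.57]. Speed limits (rad/s): [2.79, 2.79, 3.14, 3.14, 3.14, 3.14].

INTERFACE

Orientations are given as [roll, pitch, yaw] about the fixed x, y, z axes, in that order (R = Rz(yaw) Ry(pitch) Rx(roll)).
In Python, from bench import * gives the robot as it stands.
- The arm moves only by the tool play_rows, never from a script. Its argument "rows" is a list of rows, each a list of 3 entries, a list of its own where there are three numbers: the finger opening in cm, from 0 to 9.4, then the shift along the world's x, y, z in cm, then the turn, a rotation vector about the world's x, y, z in rad. A call has 1 to 8 rows; each row is the pose to reach, as a shift and turn from the pose commanded when the call began; what a row does not reach only later rows make up. A row lasts 1/12 s, in which the tool goes at most 41.7 mm and 7.16 degrees, less where a joint would pass 70% of its speed; a pose out of reach is approached as far as the arm can. A call with a gripper value outside its range is refused whole. The fingers move at their own pace and stop on an object; the grip force is fixed at half the most. Time passes only in rows, so rows that repeat a pose let the fingers close. It gives the time, the measured TCP pose, the force and the opening at its end, in the units of the state.
- get_obs(): the state, without advancing time (a new reading comes with each control period).
- snapshot(name): name is "scene" or "side" or "wrist"; returns a dict with "pixels" (420x560x3 uint8, red, green, blue), "fx", "fy", "cx", "cy" (pixels), "rvec" (rotation vector, rad) and "tvec" (3), from world to camera coordinates, as OpenCV has them. Camera axes: x right, y down, z forward; pixel columns grow to the right and rows downward; lengths in m; the calibration is good to about 2 mm. The wrist camera is an equidistant fisheye: a pixel r from the principal point sees the ray r / f radians off the axis. A picture is of the moment at which its call begins. There is no depth.
- close_job(): hands the job in, once; it reports no verdict.
Trained networks look in the newest picture that a camera, given by its name, has taken for a name from the list of things; names that differ only in an ending like _2 or _b are one class to them, and where a whole thing is asked for, a point or a joint stands for the part that bears it (a point fixed in the world has none). Each returns a list of dicts, best first, with "confidence" (0 to 1); they miss things now and then, are a little off and sometimes report something else, mostly with a low value. They report only what shows in the picture. A call takes as long as a camera call.
- silhouettes(camera, label): "mask" (420x560 bool, what is visible of it) and "point" ([row, column] in pixels, amid what is visible of it).
The state is a dict: "time": time; "joint_positions": joint angles; "qvel": joint speeds; "joint_torque": joint torques, N m; "tool_pos": TCP position; "ee_rot": TCP orientation; "wrist_force": force on the tool from outside, world axes, zero at the start; "wrist_torque": the same for the moment, N m; "width": finger opening in m.
Only numpy, scipy, OpenCV 4.12 (cv2) and the standard library are available. Lean on these libraries where they do the work, as an engineer would, in place of code of your own. Each camera call takes 0.05 s, during which the arm holds its last target. There are 200 camera calls.

TASK

Roll the three number wheels of the batch marker so that 4, 2, 7 (left to right) stand squarely on top at the index marks, then push the red plunger down by 8 mm or more to stamp the tag and let it come up again. Do not stamp while any wheel shows a wrong number, and feel your way: the marker is delicate and must never be pushed with more than 15 N. Leave the tin, the strap and the spanner where they are.

Things in the scene. Friction and masses are not known exactly. Their poses are not given: they have to be found in the camera images.
- marker_unit: Batch marker fixed to the worktop: dark base 104 x 252 x 12 mm; wheels (axles along y) at y +75, +30, -15 mm, parted by grey cheeks 64 mm high with yellow index marks on top; stamp tower at y -85. Origin: underside, x = 0 under axles and plunger; +x away from the robot's side, +y left, z up. Delicate: more than 15 N in all damages it.
- wheel_a (a joint): Angle (rad) of the left number wheel: smooth black rubber drum, 64 mm across, 24 mm wide, white digits 0-9. Digit n is on top at n x 0.6283 (digit 4: 2.513); grows as the top rolls away from the robot's side (unit's +x). End stops -0.15 and 5.80. No click stops or teeth: a brake of about 0.13 N m (4 N at the rim) holds it where it is left; a pressed fingertip rolls it by friction.
- wheel_a_top (a point): Nominal top of the left wheel, 90 mm above the unit's underside, fixed to the unit. The real top is 5 mm below to 5 mm above it, different for each wheel (adjustable bearings): find it by touch. The wheel is sprung: it starts to sink at about 2 to 3 N, then 1 mm per 2.5 N, 7 mm at most. A push of 7 to 11 N rolls it with little slip. Axes as the unit's.
- wheel_b (a joint): Angle (rad) of the middle number wheel: smooth black rubber drum, 64 mm across, 24 mm wide, white digits 0-9. Digit n is on top at n x 0.6283 (digit 2: 1.257); grows as the top rolls away from the robot's side (unit's +x). End stops -0.15 and 5.80. No click stops or teeth: a brake of about 0.13 N m (4 N at the rim) holds it where it is left; a pressed fingertip rolls it by friction.
- wheel_b_top (a point): Nominal top of the middle wheel, 90 mm above the unit's underside, fixed to the unit. The real top is 5 mm below to 5 mm above it, different for each wheel (adjustable bearings): find it by touch. The wheel is sprung: it starts to sink at about 2 to 3 N, then 1 mm per 2.5 N, 7 mm at most. A push of 7 to 11 N rolls it with little slip. Axes as the unit's.
- wheel_c (a joint): Angle (rad) of the right number wheel: smooth black rubber drum, 64 mm across, 24 mm wide, white digits 0-9. Digit n is on top at n x 0.6283 (digit 7: 4.398); grows as the top rolls away from the robot's side (unit's +x). End stops -0.15 and 5.80. No click stops or teeth: a brake of about 0.13 N m (4 N at the rim) holds it where it is left; a pressed fingertip rolls it by friction.
- wheel_c_top (a point): Nominal top of the right wheel, 90 mm above the unit's underside, fixed to the unit. The real top is 5 mm below to 5 mm above it, different for each wheel (adjustable bearings): find it by touch. The wheel is sprung: it starts to sink at about 2 to 3 N, then 1 mm per 2.5 N, 7 mm at most. A push of 7 to 11 N rolls it with little slip. Axes as the unit's.
- plunger (a joint): Travel (m) of the red stamp plunger: 0 up, 0.012 fully down. Sprung: moves from about 2.7 N, then 0.53 N per mm (7 N at 8 mm, 9 N fully down, then a hard stop); rises by itself. It stamps once more than 7 mm down.
- plunger_top (a point): Centre of the top face of the round red plunger (34 mm across) on the stamp tower at the right of the wheels; pressed straight down; 80 mm above the unit's underside when up. A white work tag already lies in the nest below.
- tin: Blue tin with a white lid, 75 mm across, 50 mm high, beside the marker; origin at the centre of its underside. Leave alone.
- bus_strap: Brass-coloured bus strap, 14 x 120 x 11 mm, lying behind the marker; origin at the centre of its underside. Leave alone.
- spanner: Ring spanner, 157 x 26 x 8 mm, lying behind the marker; origin at the centre of its underside. Leave alone.

How it is judged:
By the outcome, as a careful person would: the job done as asked, in the order asked, and still so for the second after the job is handed in, with the robot touching nothing.
It also fails if it takes over 72 s, if anything falls off the work surface, if the arm or the gripper's body presses on something with over 40 N, if the wrist force passes 120 N, or if a joint passes its speed limit or range.

## Working session

There is one attempt and no reset: what is moved stays moved. The work goes in short steps, Python scripts to look and compute and a tool call to move; the robot and the scene stay as the last step left them, time stands still between calls to the robot, and variables do not carry over. Pictures are saved under pics/ and viewed, about 8 in all and at most 12, crops included, and the job is handed in when it is done.

Besides the shell and the picture viewer there is one more tool, called after "Call:" by a JSON object that holds its "api" and its "payload". play_rows: Moves the arm, as the interface text tells. Its arguments: {"type":"object","properties":{"rows":{"type":"array"}},"required":["rows"]}

```bash
ls; mkdir -p pics; cat > h.py <<'E'
from bench import *
import numpy as np, cv2
def save(n,name,crop=None,scale=1):
    s=snapshot(n); im=s["pixels"][:,:,::-1]
    if crop: r0,r1,c0,c1=crop; im=im[r0:r1,c0:c1]
    im=cv2.resize(im,None,fx=scale,fy=scale,interpolation=cv2.INTER_CUBIC)
    cv2.imwrite("pics/"+name+".png",im); return s
def cam(s):
    R=cv2.Rodrigues(np.array(s["rvec"],float))[0]; return R,np.array(s["tvec"],float).ravel()
def proj(s,P):
    R,t=cam(s); K=np.array([[s["fx"],0,s["cx"]],[0,s["fy"],s["cy"]],[0,0,1]])
    q=(K@(R@np.atleast_2d(P).T+t[:,None])).T; return q[:,:2]/q[:,2:]
def ray(s,u,v,z):
    R,t=cam(s); d=R.T@np.array([(u-s["cx"])/s["fx"],(v-s["cy"])/s["fy"],1]); o=-R.T@t
    return o+d*(z-o[2])/d[2]
E
python3 - <<'E'
from h import *
a=save("scene","scene0"); b=save("side","side0")
im=np.vstack([a["pixels"],b["pixels"]])
for s in (a,b):
    R,t=cam(s); print(s["fx"],s["cx"],s["cy"],(-R.T@t).round(3),R[2].round(2))
for n,s in (("scene",a),("side",b)):
  for l in ["marker_unit","plunger","wheel_a","tin","bus_strap","spanner"]:
    for d in silhouettes(n,l)[:3]: print(n,l,round(d["confidence"],2),d["point"],int(d["mask"].sum()))
print(get_obs())
E
```

```text
pics
403.4653280622318 273.0464882440832 208.7162056084033 [0.047 0.453 0.489] [ 0.65 -0.6  -0.46]
466.47186898248066 270.01805986782927 212.91726895841052 [ 0.651 -0.885  0.763] [-0.03  0.76 -0.64]
scene marker_unit 0.88 [247.7, 304.4] 5162
scene plunger 0.68 [210.7, 333.2] 155
scene wheel_a 0.91 [230.6, 304.6] 469
scene wheel_a 0.86 [227.5, 319.8] 336
scene wheel_a 0.78 [239.5, 286.2] 618
scene tin 0.95 [293.0, 199.8] 1676
scene spanner 0.66 [242.3, 212.7] 262
scene spanner 0.47 [226.3, 318.7] 331
side marker_unit 0.66 [241.1, 233.3] 4087
side wheel_a 0.83 [209.3, 234.1] 415
side wheel_a 0.66 [224.9, 230.3] 464
side wheel_a 0.63 [194.8, 236.7] 317
side tin 0.69 [172.9, 255.3] 699
side bus_strap 0.9 [307.4, 313.0] 362
side spanner 0.53 [211.3, 308.5] 193
{'time': 0.7, 'joint_positions': array([-1.03139412e-01,  8.71315690e-02,  1.37066024e+00,  5.99072640e-06,
        1.68359606e+00, -1.03106966e-01]), 'qvel': array([-0.00077095, -0.00122385, -0.00218474,  0.00094729,  0.00374345,
        0.00037962]), 'joint_torque': array([ 1.21969362e-03, -3.39906156e+01, -3.02519453e+01,  7.18982401e-02,
        2.33177631e-02, -7.61204006e-06]), 'tool_pos': array([ 5.50032036e-01, -2.75134660e-05,  2.05563515e-01]), 'ee_rot': array([3.14138834e+00, 1.51563314e-05, 1.57076455e+00]), 'wrist_force': array([0.17682179, 0.03932189, 0.10037178]), 'wrist_torque': array([ 0.01734504, -0.01096208,  0.01416365]), 'width': 0.0939372965349426}
```

View crop.

```bash
python3 - <<'E'
import cv2,numpy as np
a=cv2.imread("pics/scene0.png")[170:320,180:380]; b=cv2.imread("pics/side0.png")[150:330,160:360]
cv2.imwrite("pics/v1.png",cv2.resize(a,None,fx=4,fy=4,interpolation=2)); cv2.imwrite("pics/v2.png",cv2.resize(b,None,fx=3.3,fy=3.3,interpolation=2))
E
```

```text
(no output)
```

View pics/v1.png

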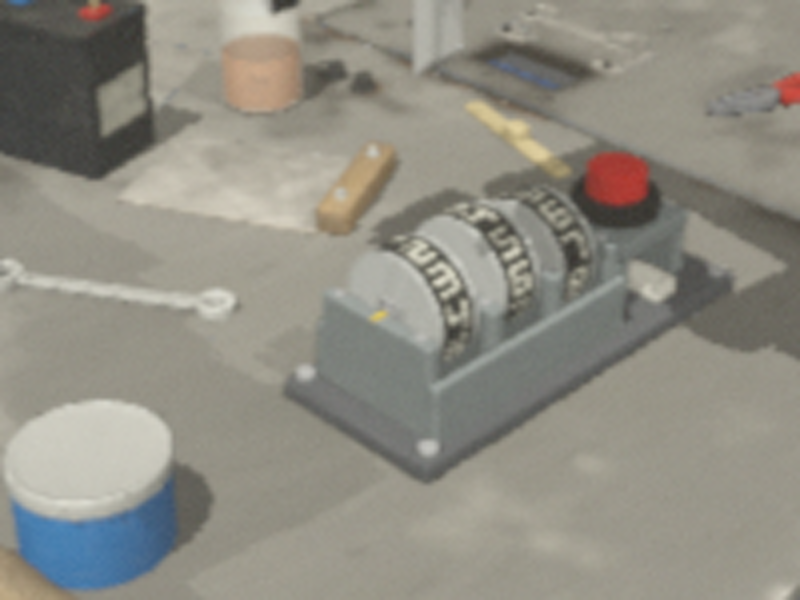

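View pics/v2.png

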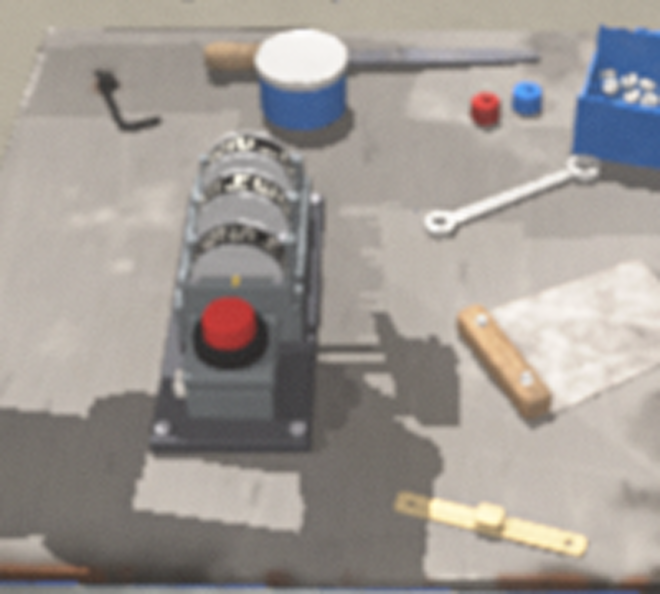

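```bash
cat > fit.py <<'E'
from h import *
from scipy.optimize import least_squares
a=snapshot("scene"); b=snapshot("side")
c1=lambda u,v:((u+.5)/4-.5+180,(v+.5)/4-.5+170)
c2=lambda u,v:((u+.5)/3.3-.5+160,(v+.5)/3.3-.5+150)
obs=[(a,[-.052,.126,0],c1(428,482)),(a,[.052,.126,0],c1(286,393)),(a,[-.052,-.126,0],c1(737,287)),(a,[0,-.085,.08],c1(618,167)),
(b,[-.052,-.126,0],c2(150,452)),(b,[.052,-.126,0],c2(312,452)),(b,[0,-.085,.08],c2(229,312))]
def W(p,P):
    c,s=np.cos(p[2]),np.sin(p[2]); P=np.atleast_2d(P)
    return np.c_[p[0]+c*P[:,0]-s*P[:,1],p[1]+s*P[:,0]+c*P[:,1],P[:,2]]
f=lambda p:np.concatenate([proj(s,W(p,P))[0]-np.array(o) for s,P,o in obs])
r=least_squares(f,[.55,0,0],loss="soft_l1"); p=r.x
print(p, f(p).reshape(-1,2).round(1).tolist()); np.save("p.npy",p)
for n,P in dict(a=[0,.075,.09],b=[0,.03,.09],c=[0,-.015,.09],pl=[0,-.085,.08]).items(): print(n,W(p,P).round(4))
out=[]
for s in (a,b):
    im=cv2.resize(np.ascontiguousarray(s["pixels"][:,:,::-1]),None,fx=4,fy=4,interpolation=2)
    def dr(P,col):
        q=((proj(s,W(p,P))+.5)*4).round().astype(np.int32); cv2.polylines(im,[q],True,col,1)
    for z in (0,.012): dr([[-.052,-.126,z],[.052,-.126,z],[.052,.126,z],[-.052,.126,z]],(0,255,0))
    t=np.linspace(0,2*np.pi,40)
    dr(np.c_[.017*np.cos(t),-.085+.017*np.sin(t),.08+0*t],(255,255,0))
    for y in (.075,.03,-.015):
        for e in (.012,-.012): dr(np.c_[.032*np.cos(t),y+e+0*t,.058+.032*np.sin(t)],(0,0,255))
    out.append(im[700:1160,1120:1480] if s is b else im[800:1200,960:1480])
o=np.zeros((460,880,3),np.uint8); o[:460,:360]=out[1]; o[:400,360:]=out[0]
cv2.imwrite("pics/fit.png",o[:, :])
cv2.imwrite("pics/fit.png",cv2.resize(o,(800,418)))
E
python3 fit.py
```

```text
[ 0.53225265 -0.10109754  0.01751902] [[-0.5, 2.2], [-1.2, 1.6], [-0.6, 0.7], [1.8, -1.9], [0.5, 0.6], [-0.0, 0.6], [-0.3, 2.8]]
a [[ 0.5309 -0.0261  0.09  ]]
b [[ 0.5317 -0.0711  0.09  ]]
c [[ 0.5325 -0.1161  0.09  ]]
pl [[ 0.5337 -0.1861  0.08  ]]
```

View pics/fit.png

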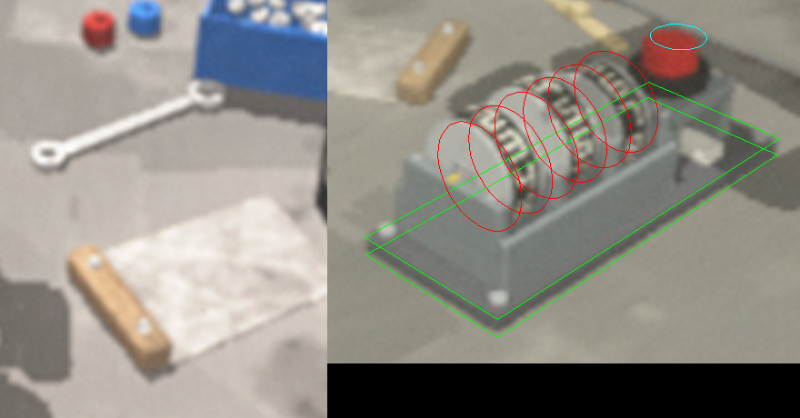

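```bash
python3 - <<'E'
from h import *
w=snapshot("wrist"); R,t=cam(w); print(w["fx"],w["cx"],w["cy"],(-R.T@t).round(4),R.round(3).tolist())
for l in ["marker_unit","plunger","wheel_a"]:
    for d in silhouettes("wrist",l)[:3]: print(l,round(d["confidence"],2),d["point"],int(d["mask"].sum()))
a=cv2.imread("pics/scene0.png")[205:265,255:345]; o=np.zeros((600,800,3),np.uint8)
o[:300,:450]=cv2.resize(a,(450,300),interpolation=2)
o[300:,:400]=cv2.resize(w["pixels"][:,:,::-1],(400,300),interpolation=3)
b=cv2.imread("pics/side0.png")[185:290,200:265]; o[:565,450:]=cv2.resize(b,(350,565),interpolation=2)
cv2.imwrite("pics/v4.png",o)
E
```

```text
325.19226210127806 279.2270647295304 208.1150082771358 [0.5498 0.0789 0.3826] [[1.0, 0.0, -0.0], [0.0, -0.962, 0.272], [-0.0, -0.272, -0.962]]
marker_unit 0.65 [358.0, 372.2] 435
marker_unit 0.58 [238.3, 266.2] 12998
wheel_a 0.96 [218.2, 261.4] 2226
wheel_a 0.84 [290.5, 264.8] 1685
wheel_a 0.78 [258.5, 261.4] 2188
```

View pics/v4.png

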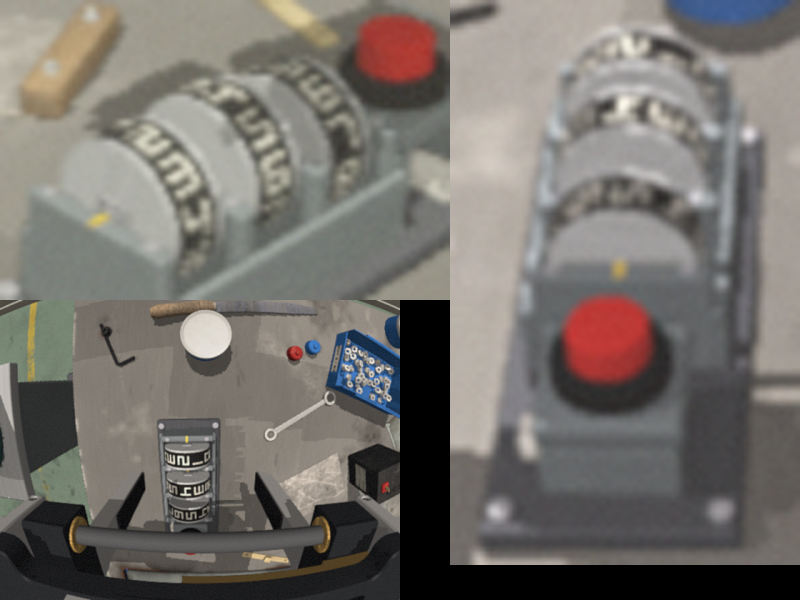

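```bash
python3 - <<'E'
from h import *
w=snapshot("wrist"); im=w["pixels"][155:325,210:320,::-1]
cv2.imwrite("pics/wr_full.png",w["pixels"][:,:,::-1])
o=cv2.resize(cv2.rotate(im,cv2.ROTATE_90_CLOCKWISE),None,fx=4.7,fy=4.7,interpolation=2); print(o.shape)
cv2.imwrite("pics/v5.png",o)
E
```

```text
(517, 799, 3)
```

View pics/v5.png

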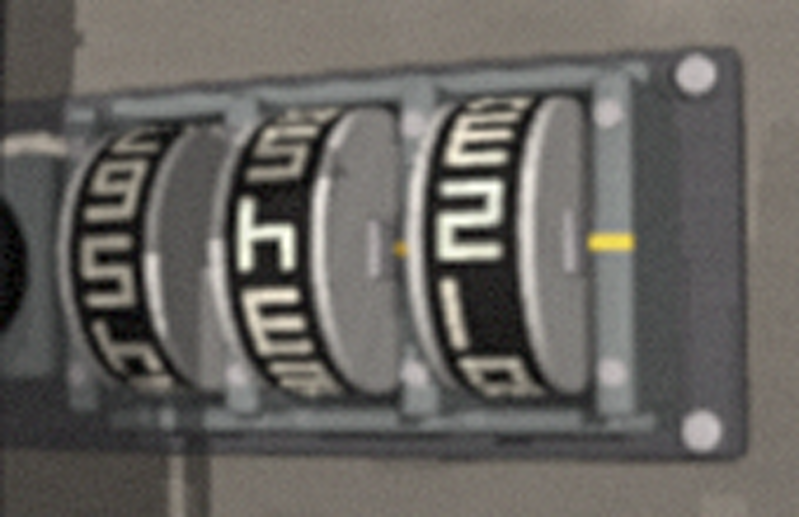

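```bash
cat >> h.py <<'E'
def fish(s,P):
    R,t=cam(s); q=(R@np.atleast_2d(P).T+t[:,None]).T
    rho=np.hypot(q[:,0],q[:,1]); th=np.arctan2(rho,q[:,2]); k=th/np.maximum(rho,1e-9)
    return np.c_[s["cx"]+s["fx"]*k*q[:,0], s["cy"]+s["fy"]*k*q[:,1]]
E
cat > fit2.py <<'E'
from h import *
from scipy.optimize import least_squares
exec(open("fit.py").read().split("f=lambda")[0].split("least_squares\n")[1])
w=snapshot("wrist"); c3=lambda u,v:(210+(v+.5)/4.7-.5,155+169-((u+.5)/4.7-.5))
wo=[([-.052,.126,.012],c3(737,48)),([.052,.126,.012],c3(742,455)),([0,.099,.064],c3(611,242)),([0,.0525,.064],c3(400,249))]
def f(p):
    r=[proj(s,W(p,P))[0]-np.array(o) for s,P,o in obs]+[fish(w,W(p,P))[0]-np.array(o) for P,o in wo]
    return np.concatenate(r)
p=least_squares(f,[.53,-.1,0],loss="soft_l1").x
print(p,f(p).reshape(-1,2).round(1).tolist()); np.save("p.npy",p)
p2=least_squares(lambda p:f(p)[14:20],[.53,-.1,0]).x; print("wrist only",p2,f(p2).reshape(-1,2).round(1).tolist())
r=cv2.imread("pics/wr_full.png")
im=cv2.resize(r,None,fx=4,fy=4,interpolation=2)
def dr(P,col,p):
    cv2.polylines(im,[((fish(w,W(p,P))+.5)*4).round().astype(np.int32)],True,col,1)
t=np.linspace(0,2*np.pi,60)
for pp,g in ((p,(0,255,0)),):
    for z in (0,.012): dr([[-.052,-.126,z],[.052,-.126,z],[.052,.126,z],[-.052,.126,z]],g,pp)
    dr([[-.052,.099,.064],[.052,.099,.064]],g,pp)
    for y in (.075,.03,-.015):
        for e in (.012,): dr(np.c_[.032*np.cos(t),y+e+0*t,.058+.032*np.sin(t)],(0,0,255),pp)
cv2.imwrite("pics/v6.png",cv2.rotate(im[620:1300,840:1280],0))
E
python3 fit2.py
```

```text
[ 0.53270984 -0.10061557  0.01401238] [[-1.0, 2.2], [-1.6, 1.5], [-0.7, 0.8], [1.6, -1.9], [0.6, 0.3], [-0.0, 0.5], [-0.2, 2.6], [-1.5, -1.3], [1.7, -1.9], [-0.1, 4.6], [-0.2, 2.6]]
wrist only [ 0.53216464 -0.09993757  0.00951934] [[-1.4, 2.4], [-1.8, 1.6], [-0.6, 1.2], [1.8, -1.6], [0.1, 0.0], [-0.5, 0.4], [-0.6, 2.4], [-1.5, -2.1], [1.7, -2.3], [-0.2, 4.0], [-0.5, 2.0]]
```

View pics/v6.png

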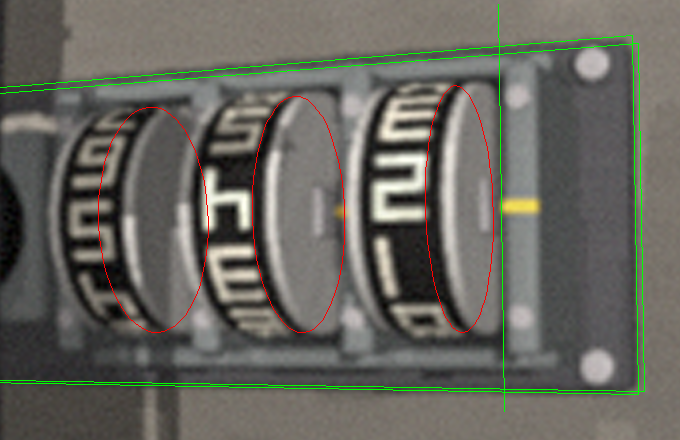

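```bash
python3 - <<'E'
from h import *
w=snapshot("wrist"); R,t=cam(w); o=-R.T@t
def pt(u,v,z):
    r=(620+679-u+.5)/4-.5; c=(840+v+.5)/4-.5
    dx,dy=c-w["cx"],r-w["cy"]; rr=np.hypot(dx,dy); th=rr/w["fx"]
    d=R.T@np.array([np.sin(th)*dx/rr,np.sin(th)*dy/rr,np.cos(th)]); return (o+d*(z-o[2])/d[2]).round(4)
for n,l,r in (("a",352,447),("b",195,278),("c",52,133)):
    for z in (.085,.09,.095): print(n,z,pt(l,208,z)[1],pt(r,208,z)[1], pt((l+r)/2,208,z)[1])
print("marks",pt(520,206,.064),pt(341,211,.064)); print("base",pt(632,42,.012),pt(637,390,.012),pt(632,42,0),pt(637,390,0),"wheel a face x",pt(470,83,.06),pt(470,335,.06))
# plunger from red in scene & side: triangulate red mask centroid of the cylinder body
E
python3 - <<'E'
from h import *
L=[]
for n in("scene","side"):
    s=snapshot(n); hsv=cv2.cvtColor(s["pixels"],cv2.COLOR_RGB2HSV); m=(((hsv[...,0]<8)|(hsv[...,0]>172))&(hsv[...,1]>150)&(hsv[...,2]>60)).astype(np.uint8)
    nn,lab,st,ce=cv2.connectedComponentsWithStats(m)
    for i in range(1,nn):
        if st[i,4]>40: print(n,st[i],ce[i].round(1))
    p=np.load("p.npy"); print(proj(s,[[.5335,-.186,.07]]))
E
```

```text
a 0.085 -0.034 -0.0097 -0.0217
a 0.09 -0.0321 -0.0082 -0.02
a 0.095 -0.0302 -0.0068 -0.0183
b 0.085 -0.0773 -0.0538 -0.0654
b 0.09 -0.0747 -0.0516 -0.063
b 0.095 -0.0721 -0.0494 -0.0605
c 0.085 -0.1218 -0.0959 -0.1086
c 0.09 -0.1185 -0.093 -0.1055
c 0.095 -0.1151 -0.09 -0.1023
marks [0.5315 0.0032 0.064 ] [ 0.532 -0.045  0.064]
base [0.4811 0.0245 0.012 ] [0.5818 0.0255 0.012 ] [0.4789 0.0227 0.    ] [0.5829 0.0238 0.    ] wheel a face x [ 0.4991 -0.011   0.06  ] [ 0.5643 -0.011   0.06  ]
scene [376 184  35  12 178] [390.5 190.1]
scene [327 209  15  12 154] [333.9 214.5]
scene [163 258  10  10  52] [167.5 262.7]
[[335.75374862 213.52206808]]
side [386 228  14  23 137] [392.5 240.8]
side [221 241  16  15 197] [228.8 247.8]
side [227 382  37  38 437] [249.1 401.2]
[[229.01677391 250.329966  ]]
```

Call:
{"api": "play_rows", "payload": {"rows": [[0, [-0.5, -4, 0], [0, 0, 0]], [0, [-1.0, -8, 0], [0, 0, 0]], [0, [-1.5, -11, 0], [0, 0, 0]], [0, [-1.8, -14, 0], [0, 0, 0]], [0, [-1.8, -14, 0], [0, 0, 0]], [0, [-1.8, -14, 0], [0, 0, 0]]]}}

```text
time: 1.85
tool_pos: [0.5318, -0.1412, 0.2053]
ee_rot: [-3.142, -0.001, 1.568]
wrist_force: [-0.1, -0.3, -0.4]
width: 0.0577
```

```bash
cat > unwrap.py <<'E'
from h import *
import sys
name=sys.argv[1]
w=snapshot("wrist"); R,t=cam(w); o=-R.T@t; print("cam",o.round(4),"tcp",get_obs()["tool_pos"].round(4))
cv2.imwrite("pics/full_%s.png"%name,w["pixels"][:,:,::-1])
yy=np.arange(.035,-.24,-.0005); xx=np.arange(.465,.60,.0005)   # image: left=+y (robot's view), down=-x
X,Y=np.meshgrid(xx[::-1],yy,indexing="ij")
def rect(z):
    q=fish(w,np.c_[X.ravel(),Y.ravel(),np.full(X.size,z)]).astype(np.float32).reshape(*X.shape,2)
    return cv2.remap(w["pixels"],q[...,0],q[...,1],cv2.INTER_LINEAR)[:,:,::-1].copy()
out=[]
for z in (.09,.012):
    im=rect(z)
    for v in np.arange(.03,-.24,-.01): cv2.line(im,(int((.035-v)/.0005),0),(int((.035-v)/.0005),6 if round(v*100)%5 else 14),(0,255,255),1)
    for v in np.arange(.47,.6,.01): r=int((.5995-v)/.0005); cv2.line(im,(0,r),(6 if round(v*100)%5 else 14,r),(0,255,255),1)
    out.append(im)
o2=np.vstack(out); o2=cv2.resize(o2,None,fx=800/o2.shape[1],fy=800/o2.shape[1],interpolation=2); print(o2.shape)
cv2.imwrite("pics/rect_%s.png"%name,o2[:600] if o2.shape[0]<=600 else cv2.resize(o2,(int(o2.shape[1]*600/o2.shape[0]),600)))
E
python3 unwrap.py r1
```

```text
cam [ 0.5318 -0.0624  0.3825] tcp [ 0.532  -0.14    0.2054]
(785, 800, 3)
```

View pics/rect_r1.png

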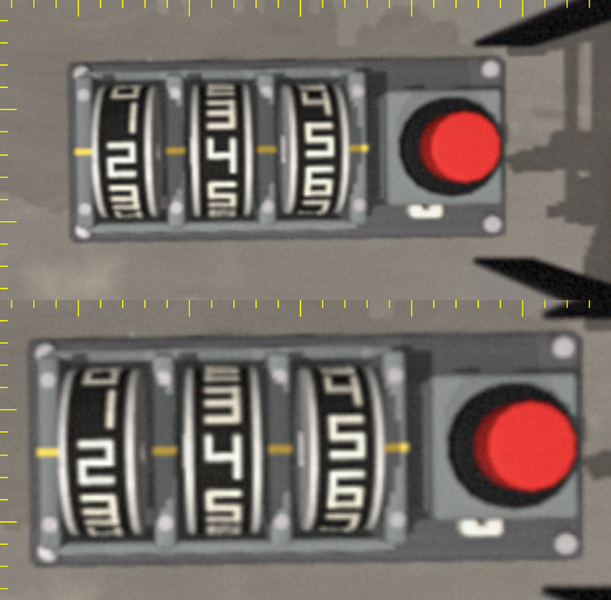

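Call:
{"api": "play_rows", "payload": {"rows": [[0, [-0.3, 4, -1], [0, 0, 0]], [0, [-0.6, 8, -2], [0, 0, 0]], [0, [-1.0, 12.05, -3], [0, 0, 0]], [0, [-1.0, 12.05, -6], [0, 0, 0]], [0, [-1.0, 12.05, -9], [0, 0, 0]], [0, [-1.0, 12.05, -10.8], [0, 0, 0]], [0, [-1.0, 12.05, -10.8], [0, 0, 0]], [0, [-1.0, 12.05, -10.8], [0, 0, 0]]]}}

```text
time: 2.57
tool_pos: [0.5216, -0.018, 0.0973]
ee_rot: [-3.14, -0.001, 1.573]
wrist_force: [0.6, -1.0, 0.3]
width: 0.0013
```

Call:
{"api": "play_rows", "payload": {"rows": [[0, [0, 0, -0.1], [0, 0, 0]], [0, [0, 0, -0.2], [0, 0, 0]], [0, [0, 0, -0.3], [0, 0, 0]], [0, [0, 0, -0.3], [0, 0, 0]]]}}

```text
time: 2.9
tool_pos: [0.5225, -0.0197, 0.0954]
ee_rot: [3.14, 0.0, 1.57]
wrist_force: [-0.5, -0.0, 0.4]
width: 0.0005
```

Call:
{"api": "play_rows", "payload": {"rows": [[0, [0, 0, -0.1], [0, 0, 0]], [0, [0, 0, -0.2], [0, 0, 0]], [0, [0, 0, -0.2], [0, 0, 0]], [0, [0, 0, -0.2], [0, 0, 0]]]}}

```text
time: 3.23
tool_pos: [0.5221, -0.0196, 0.0926]
ee_rot: [3.141, 0.0, 1.571]
wrist_force: [0.1, -1.1, 1.2]
width: 0.0005
```

Call:
{"api": "play_rows", "payload": {"rows": [[0, [0, 0, -0.1], [0, 0, 0]], [0, [0, 0, -0.1], [0, 0, 0]], [0, [0, 0, -0.1], [0, 0, 0]]]}}

```text
time: 3.48
tool_pos: [0.5222, -0.0196, 0.0921]
ee_rot: [3.141, 0.0, 1.571]
wrist_force: [-1.1, 0.2, 3.2]
width: 0.0005
```

Call:
{"api": "play_rows", "payload": {"rows": [[0, [0, 0, -0.1], [0, 0, 0]], [0, [0, 0, -0.2], [0, 0, 0]], [0, [0, 0, -0.25], [0, 0, 0]], [0, [0, 0, -0.25], [0, 0, 0]]]}}

```text
time: 3.82
tool_pos: [0.5223, -0.0197, 0.0902]
ee_rot: [3.141, 0.0, 1.571]
wrist_force: [-2.4, -1.6, 7.7]
width: 0.0003
```

Call:
{"api": "play_rows", "payload": {"rows": [[0, [0.2, 0, 0], [0, 0, 0]], [0, [0.4, 0, 0], [0, 0, 0]], [0, [0.6, 0, 0], [0, 0, 0]], [0, [0.6, 0, 0], [0, 0, 0]]]}}

```text
time: 4.15
tool_pos: [0.5274, -0.0196, 0.0903]
ee_rot: [-3.14, 0.0, 1.571]
wrist_force: [-4.4, -0.7, 9.2]
width: 0.0004
```

Call:
{"api": "play_rows", "payload": {"rows": [[0, [0.2, 0, 0], [0, 0, 0]], [0, [0.4, 0, 0], [0, 0, 0]], [0, [0.6, 0, 0], [0, 0, 0]], [0, [0.8, 0, 0], [0, 0, 0]], [0, [0.8, 0, 0], [0, 0, 0]]]}}

```text
time: 4.57
tool_pos: [0.5362, -0.0195, 0.0905]
ee_rot: [3.141, 0.0, 1.571]
wrist_force: [-3.0, 1.1, 9.6]
width: 0.0002
```

Call:
{"api": "play_rows", "payload": {"rows": [[0, [0.2, 0, 0], [0, 0, 0]], [0, [0.4, 0, 0], [0, 0, 0]], [0, [0.6, 0, 0], [0, 0, 0]], [0, [0.7, 0, 0], [0, 0, 0]], [0, [0.7, 0, 0], [0, 0, 0]]]}}

```text
time: 4.98
tool_pos: [0.5433, -0.0194, 0.0901]
ee_rot: [3.141, -0.0, 1.571]
wrist_force: [-2.5, 0.7, 6.6]
width: 0.0007
```

Call:
{"api": "play_rows", "payload": {"rows": [[0, [0, 0, 1.0], [0, 0, 0]], [0, [-1.1, 0, 1.2], [0, 0, 0]], [0, [-2.1, 0, 1.0], [0, 0, 0]], [0, [-2.1, 0, 0.6], [0, 0, 0]], [0, [-2.1, 0, 0.4], [0, 0, 0]], [0, [-2.1, 0, 0.2], [0, 0, 0]], [0, [-2.1, 0, 0.0], [0, 0, 0]], [0, [-2.1, 0, 0.0], [0, 0, 0]]]}}

```text
time: 5.65
tool_pos: [0.5219, -0.0194, 0.0898]
ee_rot: [-3.141, -0.0, 1.571]
wrist_force: [-5.0, 0.3, 9.0]
width: 0.0006
```

Call:
{"api": "play_rows", "payload": {"rows": [[0, [0.3, 0, 0], [0, 0, 0]], [0, [0.6, 0, 0], [0, 0, 0]], [0, [0.9, 0, 0], [0, 0, 0]], [0, [1.2, 0, 0], [0, 0, 0]], [0, [1.5, 0, 0], [0, 0, 0]], [0, [1.8, 0, 0], [0, 0, 0]], [0, [1.9, 0, 0], [0, 0, 0]], [0, [1.9, 0, 0], [0, 0, 0]]]}}

```text
time: 6.32
tool_pos: [0.542, -0.0193, 0.0904]
ee_rot: [3.14, -0.0, 1.571]
wrist_force: [-1.3, 1.8, 7.3]
width: 0.0004
```

Call:
{"api": "play_rows", "payload": {"rows": [[0, [0, 0, 1.5], [0, 0, 0]], [0, [0, -2, 2.0], [0, 0, 0]], [0, [0, -4.5, 2.0], [0, 0, 0]], [0, [0, -4.5, 1.4], [0, 0, 0]], [0, [0, -4.5, 0.8], [0, 0, 0]], [0, [0, -4.5, 0.6], [0, 0, 0]], [0, [0, -4.5, 0.6], [0, 0, 0]]]}}

```text
time: 6.9
tool_pos: [0.5407, -0.0642, 0.094]
ee_rot: [-3.14, 0.0, 1.571]
wrist_force: [0.4, -0.1, 0.9]
width: 0.0006
```

Call:
{"api": "play_rows", "payload": {"rows": [[0, [0, 0, -0.1], [0, 0, 0]], [0, [0, 0, -0.2], [0, 0, 0]], [0, [0, 0, -0.2], [0, 0, 0]], [0, [0, 0, -0.2], [0, 0, 0]]]}}

```text
time: 7.23
tool_pos: [0.541, -0.0639, 0.0935]
ee_rot: [3.141, -0.0, 1.571]
wrist_force: [-0.9, 0.8, 3.0]
width: 0.0005
```

Call:
{"api": "play_rows", "payload": {"rows": [[0, [0, 0, -0.1], [0, 0, 0]], [0, [0, 0, -0.2], [0, 0, 0]], [0, [0, 0, -0.25], [0, 0, 0]], [0, [0, 0, -0.25], [0, 0, 0]]]}}

```text
time: 7.57
tool_pos: [0.5412, -0.064, 0.0916]
ee_rot: [3.141, -0.001, 1.571]
wrist_force: [-2.1, 1.8, 7.0]
width: 0.0008
```

Now roll it −x, two strokes of about 19 mm.

Call:
{"api": "play_rows", "payload": {"rows": [[0, [-0.2, 0, 0], [0, 0, 0]], [0, [-0.4, 0, 0], [0, 0, 0]], [0, [-0.6, 0, 0], [0, 0, 0]], [0, [-0.8, 0, 0], [0, 0, 0]], [0, [-0.8, 0, 0], [0, 0, 0]]]}}

```text
time: 7.98
tool_pos: [0.5365, -0.0641, 0.093]
ee_rot: [3.132, -0.0, 1.571]
wrist_force: [3.6, 1.5, 5.9]
width: 0.0001
```

Call:
{"api": "play_rows", "payload": {"rows": [[0, [0, 0, 0], [0, 0, 0]], [0, [0, 0, 0], [0, 0, 0]]]}}

```text
time: 8.15
tool_pos: [0.5366, -0.0641, 0.0929]
ee_rot: [3.132, -0.0, 1.571]
wrist_force: [4.6, 1.4, 5.9]
width: 0.0007
```

```bash
python3 - <<'E'
from bench import *
o=get_obs()
for k in o: print(k,o[k])
E
```

```text
time 8.15
joint_positions [-0.2254456   0.10829489  1.57343649  0.00244473  1.45068095 -0.22602347]
qvel [-0.0004012   0.00107208 -0.00140827  0.00063311  0.00049116 -0.00036657]
joint_torque [-1.15724936e+00 -3.02469492e+01 -2.43033743e+01 -8.07967745e-01
  1.22407425e+00 -2.84973423e-03]
tool_pos [ 0.53657325 -0.06411745  0.09293781]
ee_rot [ 3.13210166e+00 -3.10665817e-04  1.57109387e+00]
wrist_force [4.58751146 1.42591681 5.87965428]
wrist_torque [ 0.37748207 -0.79464497  0.00721059]
width 0.0006978024288536119
```

Call:
{"api": "play_rows", "payload": {"rows": [[0, [-0.2, 0, -0.05], [0, 0, 0]], [0, [-0.4, 0, -0.1], [0, 0, 0]], [0, [-0.6, 0, -0.1], [0, 0, 0]], [0, [-0.6, 0, -0.1], [0, 0, 0]]]}}

```text
time: 8.48
tool_pos: [0.5307, -0.0642, 0.0924]
ee_rot: [3.131, -0.0, 1.571]
wrist_force: [3.7, 1.7, 7.2]
width: 0.0002
```

Call:
{"api": "play_rows", "payload": {"rows": [[0, [-0.2, 0, 0], [0, 0, 0]], [0, [-0.4, 0, -0.05], [0, 0, 0]], [0, [-0.6, 0, -0.05], [0, 0, 0]], [0, [-0.8, 0, -0.05], [0, 0, 0]], [0, [-0.8, 0, -0.05], [0, 0, 0]]]}}

```text
time: 8.9
tool_pos: [0.5218, -0.0644, 0.0914]
ee_rot: [3.133, 0.0, 1.571]
wrist_force: [2.5, 1.4, 7.5]
width: 0.0005
```

Call:
{"api": "play_rows", "payload": {"rows": [[0, [0, 0, 1.0], [0, 0, 0]], [0, [1.1, 0, 1.3], [0, 0, 0]], [0, [2.2, 0, 1.0], [0, 0, 0]], [0, [2.2, 0, 0.6], [0, 0, 0]], [0, [2.2, 0, 0.4], [0, 0, 0]], [0, [2.2, 0, 0.2], [0, 0, 0]], [0, [2.2, 0, 0.1], [0, 0, 0]], [0, [2.2, 0, 0.1], [0, 0, 0]]]}}

```text
time: 9.57
tool_pos: [0.5416, -0.0646, 0.0916]
ee_rot: [3.139, 0.0, 1.571]
wrist_force: [1.2, 0.2, 6.9]
width: 0.0005
```

Call:
{"api": "play_rows", "payload": {"rows": [[0, [-0.2, 0, 0], [0, 0, 0]], [0, [-0.4, 0, 0], [0, 0, 0]], [0, [-0.6, 0, 0], [0, 0, 0]], [0, [-0.8, 0, 0], [0, 0, 0]], [0, [-0.8, 0, 0], [0, 0, 0]]]}}

```text
time: 9.98
tool_pos: [0.5355, -0.0647, 0.0927]
ee_rot: [3.133, 0.001, 1.571]
wrist_force: [4.7, 0.8, 6.3]
width: 0.0003
```

Call:
{"api": "play_rows", "payload": {"rows": [[0, [-0.2, 0, -0.05], [0, 0, 0]], [0, [-0.4, 0, -0.1], [0, 0, 0]], [0, [-0.6, 0, -0.1], [0, 0, 0]], [0, [-0.8, 0, -0.1], [0, 0, 0]], [0, [-1.0, 0, -0.1], [0, 0, 0]], [0, [-1.0, 0, -0.1], [0, 0, 0]]]}}

```text
time: 10.48
tool_pos: [0.5251, -0.0648, 0.0918]
ee_rot: [3.134, 0.001, 1.571]
wrist_force: [3.5, 0.0, 7.2]
width: 0.0004
```

Call:
{"api": "play_rows", "payload": {"rows": [[0, [0, 0, 1.5], [0, 0, 0]], [0, [-0.1, -2, 2.0], [0, 0, 0]], [0, [-0.1, -4.5, 2.0], [0, 0, 0]], [0, [-0.1, -4.5, 1.4], [0, 0, 0]], [0, [-0.1, -4.5, 0.8], [0, 0, 0]], [0, [-0.1, -4.5, 0.6], [0, 0, 0]], [0, [-0.1, -4.5, 0.6], [0, 0, 0]]]}}

```text
time: 11.07
tool_pos: [0.5205, -0.1084, 0.093]
ee_rot: [-3.138, -0.002, 1.571]
wrist_force: [-0.3, 0.2, 0.3]
width: 0.0004
```

Call:
{"api": "play_rows", "payload": {"rows": [[0, [0, 0, -0.1], [0, 0, 0]], [0, [0, 0, -0.2], [0, 0, 0]], [0, [0, 0, -0.3], [0, 0, 0]], [0, [0, 0, -0.3], [0, 0, 0]], [0, [0, 0, -0.3], [0, 0, 0]]]}}

```text
time: 11.48
tool_pos: [0.5221, -0.1093, 0.0921]
ee_rot: [3.141, 0.0, 1.571]
wrist_force: [-0.0, -0.2, -0.1]
width: 0.0006
```

Call:
{"api": "play_rows", "payload": {"rows": [[0, [0, 0, -0.1], [0, 0, 0]], [0, [0, 0, -0.2], [0, 0, 0]], [0, [0, 0, -0.3], [0, 0, 0]], [0, [0, 0, -0.3], [0, 0, 0]], [0, [0, 0, -0.3], [0, 0, 0]]]}}

```text
time: 11.9
tool_pos: [0.5219, -0.1095, 0.0889]
ee_rot: [-3.141, -0.0, 1.571]
wrist_force: [-0.7, -0.4, -0.1]
width: 0.0007
```

Call:
{"api": "play_rows", "payload": {"rows": [[0, [0, 0, -0.1], [0, 0, 0]], [0, [0, 0, -0.2], [0, 0, 0]], [0, [0, 0, -0.3], [0, 0, 0]], [0, [0, 0, -0.3], [0, 0, 0]], [0, [0, 0, -0.3], [0, 0, 0]]]}}

```text
time: 12.32
tool_pos: [0.5219, -0.1094, 0.0858]
ee_rot: [-3.141, -0.0, 1.571]
wrist_force: [-0.7, -0.0, -0.2]
width: 0.0002
```

Call:
{"api": "play_rows", "payload": {"rows": [[0, [0, 0, -0.1], [0, 0, 0]], [0, [0, 0, -0.2], [0, 0, 0]], [0, [0, 0, -0.2], [0, 0, 0]], [0, [0, 0, -0.2], [0, 0, 0]]]}}

```text
time: 12.65
tool_pos: [0.5222, -0.1096, 0.0847]
ee_rot: [3.141, 0.0, 1.571]
wrist_force: [-1.0, 0.7, 4.7]
width: 0.0002
```

Call:
{"api": "play_rows", "payload": {"rows": [[0, [0, 0, -0.1], [0, 0, 0]], [0, [0, 0, -0.15], [0, 0, 0]], [0, [0, 0, -0.15], [0, 0, 0]]]}}

```text
time: 12.9
tool_pos: [0.5223, -0.1096, 0.0835]
ee_rot: [3.141, 0.0, 1.571]
wrist_force: [-3.0, 0.1, 6.5]
width: 0.0003
```

Call:
{"api": "play_rows", "payload": {"rows": [[0, [0.2, 0, 0], [0, 0, 0]], [0, [0.4, 0, 0], [0, 0, 0]], [0, [0.6, 0, 0], [0, 0, 0]], [0, [0.8, 0, 0], [0, 0, 0]], [0, [0.8, 0, 0], [0, 0, 0]]]}}

```text
time: 13.32
tool_pos: [0.5295, -0.1095, 0.0838]
ee_rot: [-3.14, 0.0, 1.571]
wrist_force: [-4.6, 0.8, 9.3]
width: 0.0009
```

Call:
{"api": "play_rows", "payload": {"rows": [[0, [0.2, 0, 0], [0, 0, 0]], [0, [0.4, 0, 0], [0, 0, 0]], [0, [0.6, 0, 0], [0, 0, 0]], [0, [0.8, 0, 0], [0, 0, 0]], [0, [1.0, 0, 0], [0, 0, 0]], [0, [1.2, 0, 0], [0, 0, 0]], [0, [1.2, 0, 0], [0, 0, 0]]]}}

```text
time: 13.9
tool_pos: [0.5424, -0.1094, 0.0837]
ee_rot: [3.141, 0.0, 1.571]
wrist_force: [-2.4, 1.4, 7.4]
width: 0.0003
```

Call:
{"api": "play_rows", "payload": {"rows": [[0, [0, 0, 1.0], [0, 0, 0]], [0, [-1.0, 0, 1.2], [0, 0, 0]], [0, [-1.8, 0, 1.0], [0, 0, 0]], [0, [-1.8, 0, 0.6], [0, 0, 0]], [0, [-1.8, 0, 0.4], [0, 0, 0]], [0, [-1.8, 0, 0.2], [0, 0, 0]], [0, [-1.8, 0, 0.0], [0, 0, 0]], [0, [-1.8, 0, 0.0], [0, 0, 0]]]}}

```text
time: 14.57
tool_pos: [0.523, -0.1094, 0.0829]
ee_rot: [-3.139, -0.0, 1.571]
wrist_force: [-4.1, 0.9, 9.0]
width: 0.0008
```

Call:
{"api": "play_rows", "payload": {"rows": [[0, [0.2, 0, 0], [0, 0, 0]], [0, [0.4, 0, 0], [0, 0, 0]], [0, [0.6, 0, 0], [0, 0, 0]], [0, [0.8, 0, 0], [0, 0, 0]], [0, [1.0, 0, 0], [0, 0, 0]], [0, [1.2, 0, 0], [0, 0, 0]], [0, [1.3, 0, 0], [0, 0, 0]], [0, [1.3, 0, 0], [0, 0, 0]]]}}

```text
time: 15.23
tool_pos: [0.5372, -0.1093, 0.0839]
ee_rot: [3.141, -0.0, 1.571]
wrist_force: [-3.5, 2.2, 8.4]
width: 0.0006
```

Call:
{"api": "play_rows", "payload": {"rows": [[0, [0, 0, 2], [0, 0, 0]], [0, [-0.5, -1, 5], [0, 0, 0]], [0, [-0.5, -2, 8.5], [0, 0, 0]], [0, [-0.5, -3, 12], [0, 0, 0]], [0, [-0.5, -3, 12], [0, 0, 0]], [0, [-0.5, -3, 12], [0, 0, 0]], [0, [-0.5, -3, 12], [0, 0, 0]]]}}

```text
time: 15.82
tool_pos: [0.5318, -0.1393, 0.2012]
ee_rot: [-3.14, -0.001, 1.571]
wrist_force: [-0.1, -0.6, -0.9]
width: 0.0005
```

```bash
cat > wheels.py <<'E'
from h import *
import sys
# unwrap each drum: rows = surface angle (top row = +x), columns = width; line = top index
def run(name,raw=None):
    w=snapshot("wrist"); W=[("a",.5315,-.0195,.0930),("b",.532,-.0645,.0945),("c",.5328,-.1095,.0857)]
    out=[]
    th=np.radians(np.arange(60,-60.01,-.25)); ys=np.linspace(.013,-.013,60)
    for n,x,y,z in W:
        T,Y=np.meshgrid(th,ys,indexing="ij")
        P=np.c_[(x+.032*np.sin(T)).ravel(),(y+Y).ravel(),(z-.032+.032*np.cos(T)).ravel()]
        q=fish(w,P).astype(np.float32).reshape(*T.shape,2)
        im=cv2.remap(w["pixels"],q[...,0],q[...,1],cv2.INTER_CUBIC)
        out.append(cv2.resize(im[:,:,::-1],(180,481)))
    o=np.hstack(out)
    for d in (0,36,-36): cv2.line(o,(0,240-d*4),(540,240-d*4),(0,255,255) if d==0 else (0,120,0),1)
    crop=w["pixels"][120:330,195:335,::-1]; c=cv2.rotate(crop,cv2.ROTATE_90_COUNTERCLOCKWISE)
    o=np.vstack([o,np.zeros((119,540,3),np.uint8)])
    big=np.zeros((600,800,3),np.uint8); big[:,:540]=o; c=cv2.resize(cv2.rotate(crop,cv2.ROTATE_180),(260,390),interpolation=2); big[:390,540:]=c
    cv2.imwrite("pics/%s.png"%name,big)
run(sys.argv[1])
E
python3 wheels.py w1
```

```text
(no output)
```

View pics/w1.png

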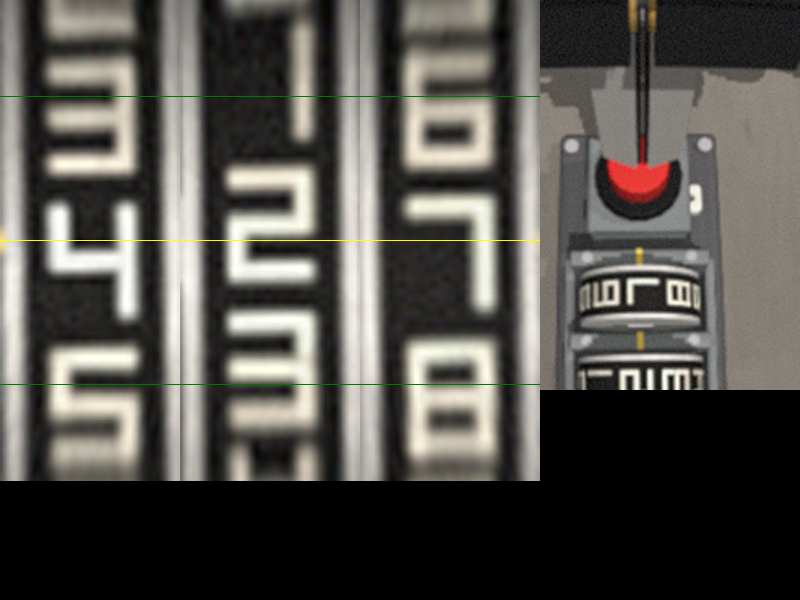

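```bash
cat > marks.py <<'E'
from h import *
w=snapshot("wrist"); hsv=cv2.cvtColor(w["pixels"],cv2.COLOR_RGB2HSV)
m=((hsv[...,0]>18)&(hsv[...,0]<32)&(hsv[...,1]>130)&(hsv[...,2]>90)).astype(np.uint8)
n,l,st,ce=cv2.connectedComponentsWithStats(m); R,t=cam(w); o=-R.T@t
for i in range(1,n):
    if st[i,4]<8: continue
    dx,dy=ce[i][0]-w["cx"],ce[i][1]-w["cy"]; r=np.hypot(dx,dy); th=r/w["fx"]
    d=R.T@np.array([np.sin(th)*dx/r,np.sin(th)*dy/r,np.cos(th)]); print(st[i],(o+d*(.064-o[2])/d[2]).round(4))
E
python3 marks.py
```

```text
[ 44   0  11  41 275] [0.2629 0.0797 0.064 ]
[279  51   3   7  21] [0.5313 0.0031 0.064 ]
[280  96   3  10  30] [ 0.5322 -0.0425  0.064 ]
[280 142   3  10  28] [ 0.5323 -0.087   0.064 ]
[281 189   3   8  24] [ 0.5333 -0.1325  0.064 ]
[273 313   3  10  18] [ 0.5247 -0.2795  0.064 ]
[283 320   4  16  24] [ 0.5369 -0.2945  0.064 ]
[273 328   3   7  12] [ 0.5244 -0.3002  0.064 ]
[273 336   3  13  21] [ 0.5242 -0.3174  0.064 ]
[284 344   3  15  24] [ 0.5377 -0.3316  0.064 ]
[273 350   3   8  13] [ 0.5239 -0.3355  0.064 ]
[272 358   4   9  16] [ 0.524  -0.3509  0.064 ]
```

Call:
{"api": "play_rows", "payload": {"rows": [[0, [-0.2, 1.0, -3], [0, 0, 0]], [0, [-0.2, 2.0, -6], [0, 0, 0]], [0, [-0.2, 3.0, -9], [0, 0, 0]], [0, [-0.2, 3.0, -11], [0, 0, 0]], [0, [-0.2, 3.0, -11.6], [0, 0, 0]], [0, [-0.2, 3.0, -11.6], [0, 0, 0]], [0, [-0.2, 3.0, -11.6], [0, 0, 0]]]}}

```text
time: 16.5
tool_pos: [0.528, -0.1078, 0.0858]
ee_rot: [-3.136, -0.003, 1.572]
wrist_force: [-3.5, 3.0, 4.5]
width: 0.0008
```

Call:
{"api": "play_rows", "payload": {"rows": [[0, [0, 0, -0.15], [0, 0, 0]], [0, [0, 0, -0.3], [0, 0, 0]], [0, [0, 0, -0.4], [0, 0, 0]], [0, [0, 0, -0.4], [0, 0, 0]]]}}

```text
time: 16.83
tool_pos: [0.5287, -0.1082, 0.0834]
ee_rot: [-3.138, -0.002, 1.571]
wrist_force: [-4.9, 3.3, 9.7]
width: 0.0007
```

Call:
{"api": "play_rows", "payload": {"rows": [[0, [0.1, 0, 0], [0, 0, 0]], [0, [0.1, 0, 0], [0, 0, 0]], [0, [0.1, 0, 0], [0, 0, 0]]]}}

```text
time: 17.08
tool_pos: [0.53, -0.1082, 0.0838]
ee_rot: [-3.139, -0.002, 1.571]
wrist_force: [-4.5, 2.8, 8.0]
width: 0.0004
```

Call:
{"api": "play_rows", "payload": {"rows": [[0, [0, 0, 1.5], [0, 0, 0]], [0, [0, 2, 2.5], [0, 0, 0]], [0, [0, 5.0, 2.5], [0, 0, 0]], [0, [0, 7.5, 2.2], [0, 0, 0]], [0, [0, 9.0, 1.8], [0, 0, 0]], [0, [0, 9.0, 1.3], [0, 0, 0]], [0, [0, 9.0, 1.3], [0, 0, 0]], [0, [0, 9.0, 1.3], [0, 0, 0]]]}}

```text
time: 17.75
tool_pos: [0.5304, -0.0202, 0.0945]
ee_rot: [-3.14, 0.0, 1.571]
wrist_force: [-0.2, 1.0, 0.4]
width: 0.0002
```

Call:
{"api": "play_rows", "payload": {"rows": [[0, [0, 0, -0.2], [0, 0, 0]], [0, [0, 0, -0.35], [0, 0, 0]], [0, [0, 0, -0.45], [0, 0, 0]], [0, [0, 0, -0.45], [0, 0, 0]]]}}

```text
time: 18.08
tool_pos: [0.5314, -0.0206, 0.0921]
ee_rot: [3.14, 0.001, 1.57]
wrist_force: [-1.4, 0.6, 6.0]
width: 0.0005
```

Call:
{"api": "play_rows", "payload": {"rows": [[0, [0.1, 0, -0.08], [0, 0, 0]], [0, [0.25, 0, -0.08], [0, 0, 0]], [0, [0.35, 0, -0.08], [0, 0, 0]], [0, [0.35, 0, -0.08], [0, 0, 0]]]}}

```text
time: 18.42
tool_pos: [0.5341, -0.0205, 0.0915]
ee_rot: [-3.141, 0.001, 1.57]
wrist_force: [-3.9, -0.6, 6.5]
width: 0.0006
```

Call:
{"api": "play_rows", "payload": {"rows": [[0, [0, 0, 1.5], [0, 0, 0]], [0, [0, -2, 2.0], [0, 0, 0]], [0, [0, -4.4, 2.0], [0, 0, 0]], [0, [0, -4.4, 1.4], [0, 0, 0]], [0, [0, -4.4, 0.8], [0, 0, 0]], [0, [0, -4.4, 0.8], [0, 0, 0]], [0, [0, -4.4, 0.8], [0, 0, 0]]]}}

```text
time: 19.0
tool_pos: [0.5337, -0.0628, 0.0969]
ee_rot: [-3.139, -0.001, 1.571]
wrist_force: [-0.1, -0.9, -0.1]
width: 0.0004
```

Call:
{"api": "play_rows", "payload": {"rows": [[0, [0, 0, -0.2], [0, 0, 0]], [0, [0, 0, -0.4], [0, 0, 0]], [0, [0, 0, -0.6], [0, 0, 0]], [0, [0, 0, -0.6], [0, 0, 0]], [0, [0, 0, -0.6], [0, 0, 0]]]}}

```text
time: 19.42
tool_pos: [0.5348, -0.063, 0.0934]
ee_rot: [3.141, -0.0, 1.571]
wrist_force: [-1.4, 0.5, 5.3]
width: 0.0003
```

Call:
{"api": "play_rows", "payload": {"rows": [[0, [-0.15, 0, -0.1], [0, 0, 0]], [0, [-0.3, 0, -0.12], [0, 0, 0]], [0, [-0.4, 0, -0.12], [0, 0, 0]], [0, [-0.4, 0, -0.12], [0, 0, 0]]]}}

```text
time: 19.75
tool_pos: [0.5334, -0.0632, 0.0934]
ee_rot: [3.134, 0.0, 1.571]
wrist_force: [4.7, 0.8, 5.2]
width: 0.0008
```

Call:
{"api": "play_rows", "payload": {"rows": [[0, [-0.1, 0, -0.05], [0, 0, 0]], [0, [-0.1, 0, -0.05], [0, 0, 0]], [0, [-0.1, 0, -0.05], [0, 0, 0]]]}}

```text
time: 20.0
tool_pos: [0.532, -0.0633, 0.0927]
ee_rot: [3.135, 0.0, 1.571]
wrist_force: [3.6, 1.4, 6.6]
width: 0.0006
```

Call:
{"api": "play_rows", "payload": {"rows": [[0, [0, 0, 2], [0, 0, 0]], [0, [0, -2, 4.5], [0, 0, 0]], [0, [0, -4, 7.5], [0, 0, 0]], [0, [0, -6, 10], [0, 0, 0]], [0, [0, -7.6, 11.2], [0, 0, 0]], [0, [0, -7.6, 11.2], [0, 0, 0]], [0, [0, -7.6, 11.2], [0, 0, 0]], [0, [0, -7.6, 11.2], [0, 0, 0]]]}}

```text
time: 20.67
tool_pos: [0.5284, -0.1384, 0.2002]
ee_rot: [-3.138, -0.002, 1.571]
wrist_force: [0.3, -0.2, 0.1]
width: 0.0007
```

```bash
sed -i 's/"a",.5315/"a",.53175/; s/"b",.532,/"b",.53225,/' wheels.py; python3 marks.py | sed -n 2,5p; python3 wheels.py w2
```

```text
[282  51   3   8  23] [0.5312 0.0031 0.064 ]
[283  96   3  11  29] [ 0.5321 -0.0424  0.064 ]
[283 143   4  10  27] [ 0.5324 -0.0872  0.064 ]
[284 190   3   8  24] [ 0.5333 -0.1328  0.064 ]
```

View pics/w2.png

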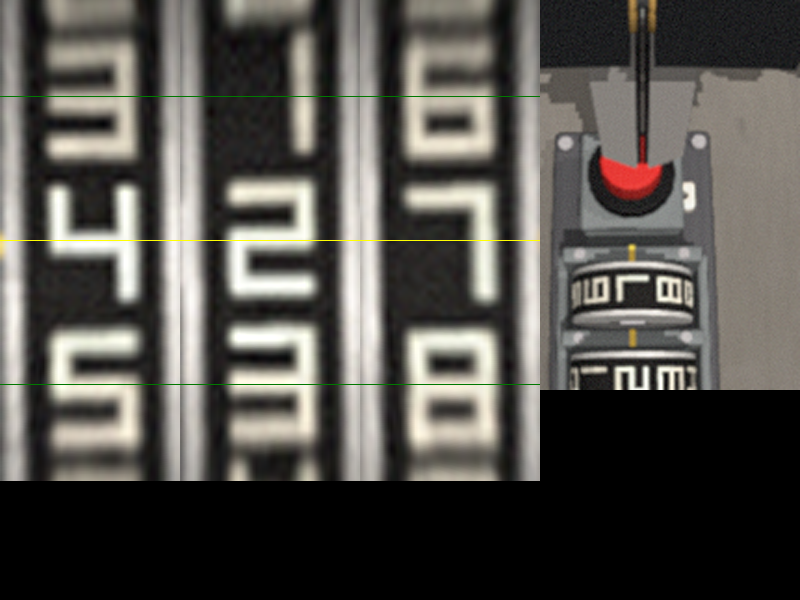

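Call:
{"api": "play_rows", "payload": {"rows": [[0, [0.2, -2, -2], [0, 0, 0]], [0, [0.4, -4.1, -4], [0, 0, 0]], [0, [0.4, -4.1, -7], [0, 0, 0]], [0, [0.4, -4.1, -10], [0, 0, 0]], [0, [0.4, -4.1, -11], [0, 0, 0]], [0, [0.4, -4.1, -11], [0, 0, 0]], [0, [0.4, -4.1, -11], [0, 0, 0]]]}}

```text
time: 21.35
tool_pos: [0.5333, -0.1797, 0.0921]
ee_rot: [-3.14, -0.001, 1.572]
wrist_force: [0.4, -0.3, 0.8]
width: 0.0007
```

Call:
{"api": "play_rows", "payload": {"rows": [[0, [0, 0, -0.2], [0, 0, 0]], [0, [0, 0, -0.4], [0, 0, 0]], [0, [0, 0, -0.6], [0, 0, 0]], [0, [0, 0, -0.7], [0, 0, 0]], [0, [0, 0, -0.7], [0, 0, 0]], [0, [0, 0, -0.7], [0, 0, 0]]]}}

```text
time: 21.85
tool_pos: [0.5337, -0.1806, 0.0858]
ee_rot: [3.141, 0.0, 1.571]
wrist_force: [-0.2, -0.0, -0.2]
width: 0.0005
```

Call:
{"api": "play_rows", "payload": {"rows": [[0, [0, 0, -0.2], [0, 0, 0]], [0, [0, 0, -0.4], [0, 0, 0]], [0, [0, 0, -0.6], [0, 0, 0]], [0, [0, 0, -0.8], [0, 0, 0]], [0, [0, 0, -0.8], [0, 0, 0]], [0, [0, 0, -0.8], [0, 0, 0]]]}}

```text
time: 22.35
tool_pos: [0.5336, -0.1806, 0.078]
ee_rot: [3.141, 0.0, 1.571]
wrist_force: [-2.2, 1.4, 4.3]
width: 0.0
```

Call:
{"api": "play_rows", "payload": {"rows": [[0, [0, 0, -0.15], [0, 0, 0]], [0, [0, 0, -0.3], [0, 0, 0]], [0, [0, 0, -0.45], [0, 0, 0]], [0, [0, 0, -0.55], [0, 0, 0]], [0, [0, 0, -0.6], [0, 0, 0]], [0, [0, 0, -0.6], [0, 0, 0]]]}}

```text
time: 22.85
tool_pos: [0.5336, -0.1806, 0.0722]
ee_rot: [3.141, 0.0, 1.571]
wrist_force: [-2.5, 0.5, 7.1]
width: 0.0002
```

Call:
{"api": "play_rows", "payload": {"rows": [[0, [0, 0, -0.1], [0, 0, 0]], [0, [0, 0, -0.18], [0, 0, 0]], [0, [0, 0, -0.2], [0, 0, 0]], [0, [0, 0, -0.2], [0, 0, 0]]]}}

```text
time: 23.18
tool_pos: [0.5336, -0.1806, 0.0705]
ee_rot: [3.141, 0.0, 1.571]
wrist_force: [-2.3, 1.6, 7.9]
width: 0.0003
```

Call:
{"api": "play_rows", "payload": {"rows": [[0, [0, 0, 1], [0, 0, 0]], [0, [0, 0, 3], [0, 0, 0]], [0, [0, 0, 6], [0, 0, 0]], [0, [0, 2, 9], [0, 0, 0]], [0, [-0.2, 4, 12.5], [0, 0, 0]], [0, [-0.2, 4, 13], [0, 0, 0]], [0, [-0.2, 4, 13], [0, 0, 0]], [0, [-0.2, 4, 13], [0, 0, 0]]]}}

```text
time: 23.85
tool_pos: [0.5314, -0.1406, 0.1988]
ee_rot: [-3.141, 0.0, 1.571]
wrist_force: [-0.2, 0.6, -1.6]
width: 0.0003
```

```bash
python3 wheels.py w3; python3 - <<'E'
from h import *
o=cv2.imread("pics/w3.png"); a=snapshot("scene")["pixels"][195:275,250:370,::-1]; b=snapshot("side")["pixels"][225:285,205:270,::-1]
o[481:600,:178]=cv2.resize(a,(178,119)); o[400:600,540:757]=cv2.resize(b,(217,200),interpolation=2); cv2.imwrite("pics/w3.png",o)
E
```

```text
(no output)
```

View pics/w3.png

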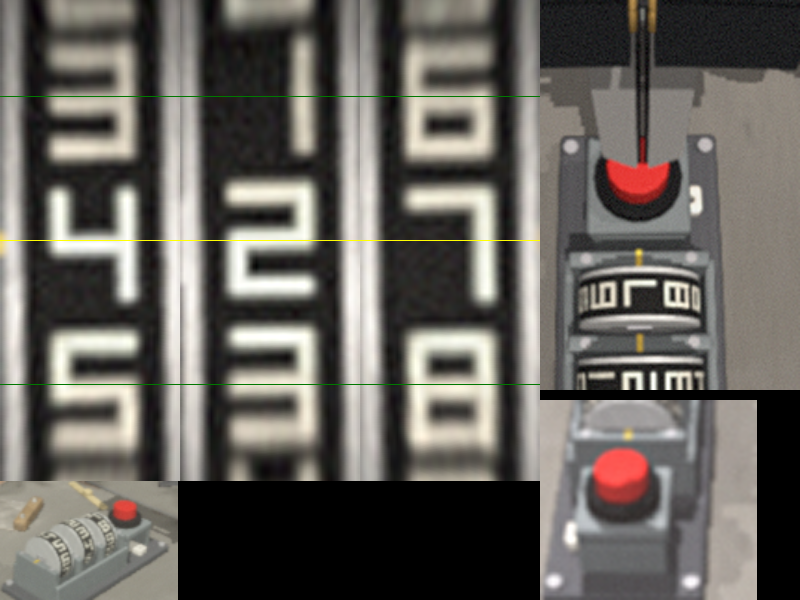

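The picture shows 4, 2, 7 still centred on the index line (digit centres at rows 243, 240 and 244; the line is at 240). The plunger is up and the arm is clear of everything.

```bash
python3 -c "
from bench import *
print(close_job())"
```

```text
the job is handed in; nothing more can be done
None
```

The wheels read 4, 2, 7 from left to right, and I stamped the tag once. I handed the job in at about 24 s with the arm clear of everything.

- **Wheels:** I found each wheel top by touch, at about 93, 94.5 and 85.5 mm. I rolled each wheel with the closed fingertip and then made one small correction on each. The last wrist-camera check, after stamping, showed all three digits within about 1° of the index marks.
- **Stamp:** I pushed the plunger down about 9.5 mm, judged from the tool height and a downward force of 7.9 N. The side picture afterwards shows it up again.
- **Force:** The highest reading was about 11.4 N in all, below the 15 N limit. Force was only read at the end of each move, so short peaks in between were not seen.
- **Other things:** I did not go near the tin, strap or spanner. I did not check their positions again in a last picture.
- **Disagreement:** The base outline put the unit about 7 mm further to the right than the wheels, index marks and plunger did. I used the wheels and marks, and touch agreed with them.
- **Not checked:** I did not look at the printed tag itself.

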